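# Reset the dust extractor's interlock: slide the guard back, press and hold both buttons

### The arm

A 7-joint arm with a two-finger parallel gripper is mounted at the origin on a cart in front of the work surface, level with it; the furniture and walls round the work are solid. World frame = base frame: x ahead of the robot, y to its left, z up, the work surface at z = 0. Lengths are in m, angles in rad, forces in N, time in s.
With the tool pointing down it reaches from about 0.425 to 0.95 m from the base axis. Payload 4.7 kg.
Tool frame: the origin (TCP) lies between the finger pads; the fingertips stand 25 mm ahead of it and the grasp point (between the pads) lies 6 mm ahead of it; x points along the fingers, z is the direction in which the jaws open and shut, and the axes are right-handed (so a half turn about x gives the same grasp; the last joint's range is limited). The gripper opens to 85 mm and grips with 20 to 120 N. Pads are 22 mm wide; open, the fingers measure 114 mm over their backs; the gripper's body (76 mm by 85 mm) begins 54 mm behind the grasp point. The pads swing forward as they close: fully open they stand 13 mm farther back than shut.
Start: joints at [1.219, 0.469, -0.049, 1.532, 0.024, 1.141, -0.082], TCP at [0.214, -0.64, 0.256] pointing down, gripper open.
Joint ranges: [-2.59, 2.59], [-0.33, 1.99], [-1.39, 1.29], [0.1, 2.45], [-1.04, 4.18], [0.21, 1.99], [-2.66, 2.66]. Speed limits (rad/s): [2.57, 2.57, 3.14, 3.14, 3.14, 3.14, 3.14].

### API

Orientations are given as a 3x3 rotation matrix whose columns are the frame's x, y, z axes.
In Python, from rig import * gives the robot as it stands. Calls block until the motion is done:
- movep(position, orientation): joint-space move of the TCP to a pose.
- move_l(position, attitude=None, feed=0.15, until_force=None): straight line of the TCP; attitude=None keeps the orientation; feed is the mean speed in m/s. With until_force (N) it stops when the force on the tool has changed by that much, and returns True; else False.
- move_joints(angles): joint-space move.
- command_gripper(opening, newtons=None): finger opening in m; newtons is the grip in N (None keeps the last); returns when the fingers have stopped.
- sleep(seconds).
- inverse_kinematics(position, orientation): joint angles nearest the present ones, or None.
- sense(): the state.
- camera(name): name is "scene" or "top" or "wrist"; returns (picture, depth): 400x640x3 uint8, red, green, blue; 400x640 float32, m along the optical axis (not along the pixel's ray), 0 where there is no reading.
- camera_params(name): a dict with "K" (3x3 intrinsics, pixels), "position" and "rotation" of the camera in the world; the wrist camera has in their place "tool_from_camera" (4x4, takes a point from camera to tool coordinates, whose origin is the TCP and whose axes are the tool frame's). Camera axes: x right, y down, z forward; pixel columns grow to the right and rows downward; lengths in m; the calibration is good to about 2 mm. A picture is of the moment at which its call begins: read the wrist's pose just before it. camera_params takes no time and is no camera call.
A pose or a line that the arm cannot do raises Unreachable and nothing moves.
- finish_job(): hands the job in, once; it reports no verdict.
The state is a dict: "time_s": time; "joint_pos": joint angles; "qd": joint speeds; "joint_efforts": joint torques, N m; "position": TCP position; "tcp_rot": TCP orientation; "wrist_force": force on the tool from outside, world axes, zero at the start; "ft_torque": the same for the moment, N m; "finger_gap": finger opening in m.
Only numpy, scipy, OpenCV 4.12 (cv2) and the standard library are available. Lean on these libraries where they do the work, as an engineer would, in place of code of your own. Each camera call takes 0.05 s, during which the arm holds its last target. There are 200 camera calls.

### The job

The dust extractor stays locked out until it is reset at the grey station on the bench. With a fingertip push the station's sliding guard all the way back, away from you, so that the two round buttons lie open; then press both buttons fully down together, one fingertip on each, hold them down for two seconds, and let both come up again. Only touch, push and press: lift nothing, and leave the tea glass, the wax tin and the wooden offcut where they stand.

Things in the scene. Friction and masses are not known exactly. Their poses are not given: they have to be found in the camera images.
- station: Grey housing screwed to the bench, 160 (x) x 134 (y) x 36 mm, dark feet to 170 mm wide. Origin: centre of its underside, on the bench; x points from its front (robot side) to its back, y left, z up. Place and yaw (within 0.45 rad) vary. On its deck (36 mm up): guide rails 12 mm high along x at y = +-61 mm, a rubber stop 10 mm high at the back, the two buttons, and the guard over them.
- guard_face (a point): Centre of the guard's upright front face (faces station -x, 114 wide x 24 mm high, 52 to 76 mm above the bench), moving with it. Guard: dark sheet-steel wedge 64 mm long (x), 114 wide, sloping down from the face's top to its back edge. Nothing stands before the face; its lower edge is 4 mm above the buttons' tops, so push on it above 52 mm.
- guard (a joint): Slide of the guard along the station's +x: 0 = over the buttons (starts at 0 to 0.012), 0.072 m = back stop. About 2 N of friction; stays where it is left. Beyond 0.062 counts as all the way back; at the stop its face is 40 mm behind the line of the buttons.
- button_left_top (a point): Centre of the top of the left button, moving with it: black round flat cap 28 mm in diameter, top 48 mm above the bench when up, 40 mm when fully down. At x = -40, y = +30 mm in the station's frame: the two button centres are 60 mm apart along the station's y. Hidden under the guard at the start.
- button_right_top (a point): The same for the right button, at x = -40 mm, y = -30 mm in the station's frame.
- button_left (a joint): How far the left button is pressed: 0 = up, 0.008 m = fully down. Spring: starts to move at about 2.5 N and needs about 5.3 N at the bottom (about 10.5 N for both together); it springs back up when let go. Beyond 0.006 counts as fully down.
- button_right (a joint): The same for the right button.
- tea_glass_mid (a point): Loose thick glass tumbler with a little tea, 85 mm in diameter, 90 mm high, to the right of the station; point half-way up on its axis. A bystander.
- wax_tin_mid (a point): Loose open metal tin of wax, 61 mm in diameter, 18 mm high, to the left of the station; point at its centre. A bystander.
- offcut_mid (a point): Loose pine offcut, 75 x 51 x 18 mm, left of the station and farther back; point at its centre. A bystander.
Things that resemble listed ones, but are neither listed nor needed, are in the scene too. Of the things that look like the part that bears tea_glass_mid, the smallest one is meant.

How it is judged:
By the outcome, as a careful person would: the job done as asked, in the order asked, and still so for the second after the job is handed in, with the robot touching nothing.
It also fails if it takes over 46 s, if anything falls off the work surface, if the arm or the gripper's body presses on something with over 40 N, if the wrist force passes 120 N, or if a joint passes its speed limit or range.

## Working session

There is one attempt and no reset: what is moved stays moved. The work goes in short steps, each a Python script; the robot and the scene stay as the last script left them, time stands still between calls to the robot, and variables do not carry over. Pictures are saved under pics/ and viewed, about 8 in all and at most 12, crops included, and the job is handed in when it is done.

```bash
mkdir -p pics; ls
python3 - <<'E'
from rig import *
import cv2
for n in ("top","scene"):
    p,d=camera(n); cv2.imwrite(f"pics/{n}0.png",p[:,:,::-1]); import numpy as np; np.save(f"pics/{n}0.npy",d)
    c=camera_params(n); print(n,c)
s=sense();print(s["time_s"],s["position"],s["tcp_rot"],s["wrist_force"],s["finger_gap"])
E
```

```text
pics
top {'K': array([[389.61677107,   0.        , 313.89017222],
       [  0.        , 389.61677107, 198.25357114],
       [  0.        ,   0.        ,   1.        ]]), 'position': array([0.36963759, 0.07415172, 0.89587501]), 'rotation': array([[-8.99016230e-04, -9.82331007e-01,  1.87149632e-01],
       [-9.99961279e-01,  2.52140165e-03,  8.43105903e-03],
       [-8.75397010e-03, -1.87134806e-01, -9.82295237e-01]])}
scene {'K': array([[405.21538645,   0.        , 317.02116225],
       [  0.        , 405.21538645, 194.95505342],
       [  0.        ,   0.        ,   1.        ]]), 'position': array([ 0.08669167, -0.65363521,  0.49160484]), 'rotation': array([[ 0.85260664, -0.22744982,  0.47045563],
       [-0.52238041, -0.34783311,  0.77854405],
       [-0.01343966, -0.90954863, -0.41538015]])}
0.1 [ 0.21395989 -0.63969064  0.2553448 ] [[-6.17757723e-04  9.48374820e-01  3.17151100e-01]
 [ 1.67464490e-03  3.17151696e-01 -9.48373343e-01]
 [-9.99998407e-01 -5.47494859e-05 -1.78411396e-03]] [-0.11341512  0.68446226  0.656068  ] 0.08566094698768986
```

View pics/top0.png

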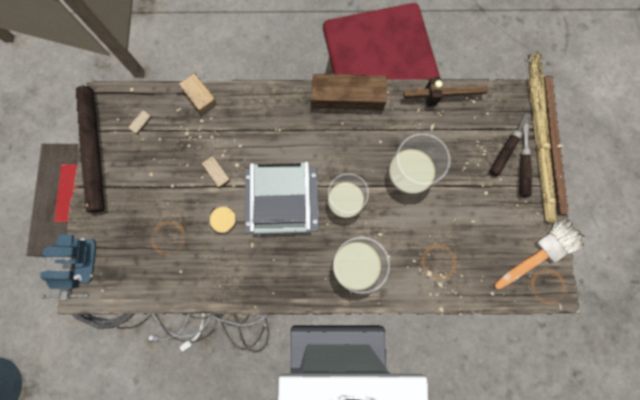

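View pics/scene0.png

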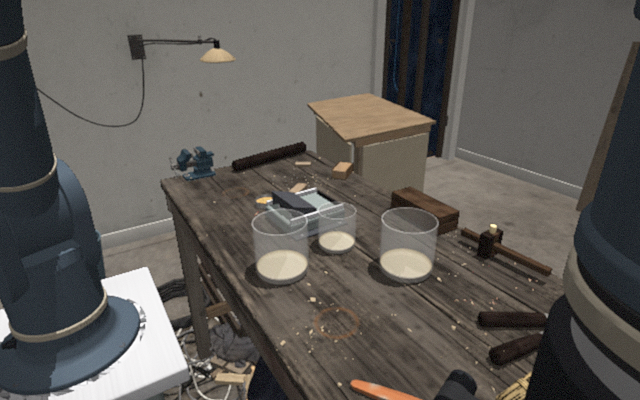

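Top view: the station is at about (282,198), with its guard at (281,209). There are three glasses: (347,197), (412,168) and (360,265). The one at (347,197), right beside the station, is the smallest, so that's the tea glass. The wax tin is at (222,219). The offcut left of and behind the station is at (215,171); the similar blocks at (139,121) and (197,92) are farther off.

```bash
cat > h.py <<'E'
import numpy as np, cv2
from rig import *
def ray(n,uv,z):
    c=camera_params(n); d=c["rotation"]@np.linalg.solve(c["K"],[uv[0],uv[1],1.]); p=c["position"]
    return p+d*(z-p[2])/d[2]
E
python3 - <<'E'
from h import *
p=cv2.imread("pics/top0.png"); c=cv2.resize(p[140:260,190:390],None,fx=4,fy=4,interpolation=cv2.INTER_CUBIC); cv2.imwrite("pics/crop1.png",c)
for n,uv,z in (("stn",(282,198),.04),("guard",(281,220),.07),("glass base",(346,200),.01),("big1",(412,171),.01),("big2",(357,266),.01),("tin",(222,219),.018),("offcut",(215,171),.018)): print(n,ray("top",uv,z).round(3))
E
```

```text
stn [0.533 0.153 0.04 ]
guard [0.48  0.152 0.07 ]
glass base [0.534 0.008 0.01 ]
big1 [ 0.603 -0.148  0.01 ]
big2 [ 0.384 -0.015  0.01 ]
tin [0.489 0.291 0.018]
offcut [0.602 0.312 0.018]
```

View pics/crop1.png

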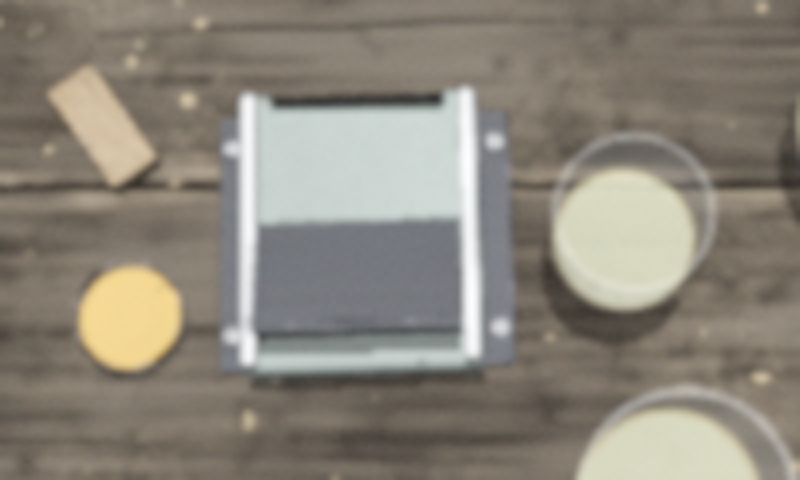

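The crop shows the rail ends at about (247,95), (247,365), (466,88) and (473,358). The guard's front top edge is at y≈331, and the small glass at (630,230) clearly has a smaller diameter than the one at (690,450).

Run:
```python
from h import *
T=lambda x,y:(190+(x+.5)/4-.5,140+(y+.5)/4-.5)
bl,fl,br,fr=[ray("top",T(*q),.048)[:2] for q in ((247,95),(247,365),(466,88),(473,358))]
print(bl,fl,br,fr)
ax=(bl+br-fl-fr); yaw=np.arctan2(ax[1],ax[0]); ly=(bl+fl-br-fr); print("yaw",yaw,np.arctan2(-ly[0],ly[1]), np.hypot(*ly)/2,np.hypot(*ax)/2,"ctr",(bl+br+fl+fr)/4)
gl,gr=[ray("top",T(*q),.076)[:2] for q in ((259,331),(460,331))]; print("guard edge",gl,gr,np.linalg.norm(gl-gr))
q=[ray("top",T(*q),.036)[:2] for q in ((252,375),(480,368))]; print("deck front",q)
a=yaw;R=lambda a:np.array([[0,-np.sin(a),np.cos(a)],[0,np.cos(a),np.sin(a)],[-1,0,0]])
# look pose above the station, jaw axis z along station +-y
c=np.array([.50,.153,.30])
for s in (1,-1):
    Z=s*np.array([-np.sin(a),np.cos(a),0]);X=np.array([0,0,-1.]);A=np.c_[X,np.cross(Z,X),Z]
    print(s,inverse_kinematics(c,A)); 
print(camera_params("wrist"))
```

```text
[0.61168028 0.22246645] [0.45901126 0.21801305] [0.61535006 0.09887391] [0.46261426 0.09462083]
yaw 0.028500274850650913 0.02943777990750867 0.12354591185847999 0.15276445320347415 ctr [0.53716397 0.15849356]
guard edge [0.4741063  0.20741941] [0.47389193 0.10085715] 0.10656248220031037
deck front [array([0.45473008, 0.21711866]), array([0.45837997, 0.09102976])]
1 [ 0.52312094  0.38502381 -1.14699283  1.79146398  0.37469979  1.20942003
  0.86647388]
-1 [ 0.39808078  0.31154285 -0.95117314  1.79636061  0.27397038  1.17408201
 -2.18005063]
{'K': array([[288.85002896,   0.        , 317.03080476],
       [  0.        , 288.85002896, 198.90638451],
       [  0.        ,   0.        ,   1.        ]]), 'tool_from_camera': array([[ 3.43227213e-04, -3.18384640e-01,  9.47961552e-01,
        -1.16986839e-01],
       [ 1.50700624e-03, -9.47960366e-01, -3.18384787e-01,
         8.20613537e-02],
       [ 9.99998806e-01,  1.53786229e-03,  1.54441843e-04,
        -1.15076554e-03],
       [ 0.00000000e+00,  0.00000000e+00,  0.00000000e+00,
         1.00000000e+00]])}
```

```bash
cat >> h.py <<'E'
YAW=0.029; C=np.array([.537,.157,0.])
def st(x,y,z):
    c,s=np.cos(YAW),np.sin(YAW); return C+np.array([c*x-s*y,s*x+c*y,z])
def att():
    Z=np.array([-np.sin(YAW),np.cos(YAW),0]);X=np.array([0,0,-1.]);return np.c_[X,np.cross(Z,X),Z]
def inv(p):
    c,s=np.cos(YAW),np.sin(YAW); d=np.asarray(p)-C; return np.array([c*d[0]+s*d[1],-s*d[0]+c*d[1],d[2]])
def wrist(name):
    s=sense(); p,d=camera("wrist"); cv2.imwrite(f"pics/{name}.png",p[:,:,::-1]); np.savez(f"pics/{name}.npz",pos=s["position"],R=s["tcp_rot"],d=d); return p
def wray(name,uv,z):
    f=np.load(f"pics/{name}.npz"); c=camera_params("wrist"); M=c["tool_from_camera"]
    o=f["pos"]+f["R"]@M[:3,3]; v=f["R"]@M[:3,:3]@np.linalg.solve(c["K"],[uv[0],uv[1],1.]); return o+v*(z-o[2])/v[2]
def rep(t):
    s=sense(); print(t,round(s["time_s"],2),"st",inv(s["position"]).round(4),"F",s["wrist_force"].round(2),"gap",round(s["finger_gap"],4))
E
python3 - <<'E'
from h import *
for q in ((-.105,0,.25),(-.105,0,.085),(-.011,0,.085),(-.04,0,.06)): print(inverse_kinematics(st(*q),att()))
movep(st(-.105,0,.25),att()); rep("pre"); command_gripper(.045,20); rep("grip"); wrist("w1")
E
```

```text
[ 0.5518298   0.30150819 -1.1541371   1.98748274  0.31815179  1.05137955
  0.85279411]
[ 0.43051063  0.64974662 -1.12300015  2.14508176  0.80324754  0.8599585
  0.40776072]
[ 0.31164501  0.67252654 -0.92370732  1.94829851  0.70113192  0.87960266
  0.61502375]
[ 0.2809045   0.66401564 -0.88264018  2.02634299  0.72712728  0.79823935
  0.56113176]
pre 2.99 st [-0.1045 -0.0008  0.2499] F [-0.52 -0.25 -1.01] gap 0.0854
grip 3.47 st [-0.105 -0.     0.25 ] F [-0.08  1.1   0.08] gap 0.0447
```

View pics/w1.png

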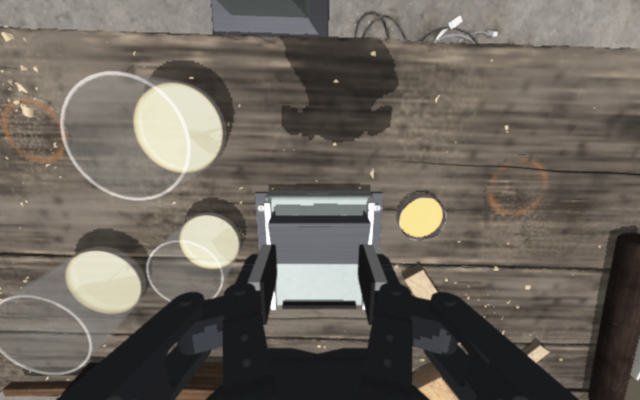

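In the wrist view (robot side at the top) the guard's front top edge is at row ~218, columns 274–370. The front rail ends are near (265,205) and (375,205), and the fingers are centred on the station. Next I check these numbers and push.

Run:
```python
from h import *
for t,uv,z in (("railR",(265,207),.048),("railL",(375,206),.048),("gR",(274,218),.076),("gL",(370,218),.076),("stopR",(284,305),.046),("stopL",(355,304),.046)): print(t,inv(wray("w1",uv,z)).round(4))
move_l(st(-.105,0,.087),feed=.15); rep("low")
print(move_l(st(-.06,0,.087),feed=.04,until_force=1.5)); rep("contact")
```

```text
railR [-0.0698 -0.0598  0.048 ]
railL [-0.0712  0.0695  0.048 ]
gR [-0.0674 -0.0454  0.076 ]
gL [-0.0675  0.059   0.076 ]
stopR [ 0.0705 -0.0426  0.046 ]
stopL [0.0688 0.0523 0.046 ]
low 4.75 st [-0.1045  0.0003  0.0876] F [-0.41  0.84 -0.25] gap 0.0448
True
contact 5.58 st [-0.0702 -0.0001  0.0866] F [-0.14  0.11 -1.05] gap 0.0451
```

Run:
```python
from h import *
for x in (-.05,-.03): print(move_l(st(x,.003,.087),feed=.06,until_force=10)); rep("push")
print(move_l(st(.004,.003,.087),feed=.05,until_force=8)); rep("end")
wrist("w2")
```

```text
False
push 6.08 st [-0.0492  0.0036  0.0872] F [ 0.2   0.41 -0.83] gap 0.0453
False
push 6.57 st [-0.0292  0.0028  0.087 ] F [-0.18  0.34 -0.47] gap 0.0449
True
end 7.06 st [-0.0095  0.0028  0.0863] F [ 0.01 -0.32  0.41] gap 0.0448
```

View pics/w2.png

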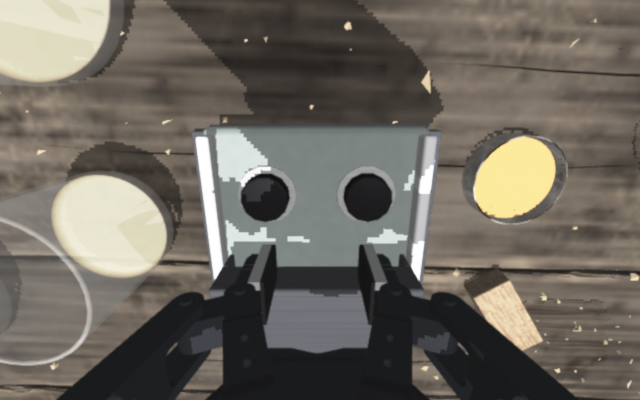

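The guard is back and both buttons are exposed, with caps at about (265,197) and (368,197). Next: locate the caps, back off, rise and move over them.

Run:
```python
from h import *
p=cv2.imread("pics/w2.png"); m=(p.max(2)<60).astype(np.uint8); m[:160]=0;m[235:]=0
n,l,S,c=cv2.connectedComponentsWithStats(m)
B=[]
for i in range(1,n):
    if S[i,4]>900 and 20<S[i,2]<70:
        (u,v),r=cv2.minEnclosingCircle(np.argwhere(l==i)[:,::-1].astype(np.float32)); w=wray("w2",(u,v),.048); B.append(w); print(S[i],(u,v),r,inv(w).round(4))
move_l(st(-.02,.003,.087),feed=.08)
move_l(st(-.04,.003,.12),feed=.12); rep("up"); wrist("w3")
```

```text
[ 241  174   48   47 1601] (264.6549987792969, 196.72500610351562) 24.110977172851562 [-0.041  -0.0257  0.048 ]
[ 344  174   48   47 1750] (367.5, 196.56060791015625) 24.096256256103516 [-0.0412  0.0326  0.048 ]
up 7.84 st [-0.0396  0.0027  0.1203] F [-0.27  0.65 -0.26] gap 0.045
```

View pics/w3.png

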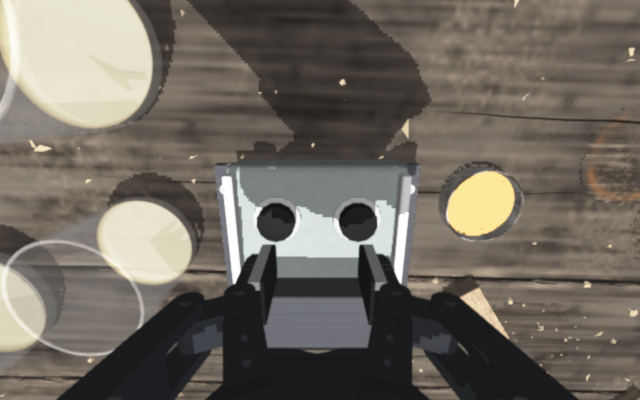

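The caps' midpoint is at station (-0.041, +0.0034). I'm right above it and the guard is well clear behind, so I press down with force monitoring.

Run:
```python
from h import *
x,y=-.041,.0034
move_l(st(x,y,.082),feed=.1); sleep(.2); rep("above")
hit=move_l(st(x,y,.05),feed=.02,until_force=17); rep(f"press {hit}")
z=inv(sense()["position"])[2]
sleep(.1); rep("held0"); 
for _ in range(4): sleep(.1); print(sense()["wrist_force"].round(1), inv(sense()["position"]).round(4))
wrist("w4")
```

```text
above 8.62 st [-0.0406  0.0036  0.0825] F [-0.09 -0.33  0.35] gap 0.0451
press True 9.63 st [-0.041   0.0035  0.0631] F [-1.98 -0.74 10.75] gap 0.0452
held0 9.73 st [-0.041   0.0034  0.0632] F [-1.89 -1.5  11.07] gap 0.0448
[-2.  -1.5  9.6] [-0.041   0.0035  0.0632]
[-1.4 -2.  10.4] [-0.041   0.0035  0.0632]
[-1.3 -2.3  9. ] [-0.041   0.0035  0.0632]
[-1.7 -1.9 10.4] [-0.041   0.0034  0.0632]
```

View pics/w4.png

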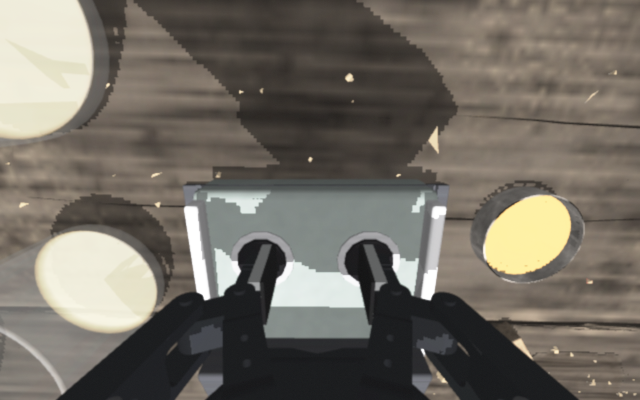

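Both tips are on their caps. The ~10 N at TCP height 0.063 suggests the caps are at or near the bottom, so I press slightly deeper to be sure, hold, then release.

Run:
```python
from h import *
x,y=-.041,.0034
hit=move_l(st(x,y,.0605),feed=.01,until_force=12); rep(f"deeper {hit}")
for _ in range(6): sleep(.42); rep("hold")
move_l(st(x,y,.12),feed=.08); rep("up")
wrist("w5")
```

```text
deeper True 10.39 st [-0.041   0.0035  0.0632] F [-1.88 -1.6  10.52] gap 0.0451
hold 10.81 st [-0.041   0.0035  0.0632] F [-1.73 -1.66 10.6 ] gap 0.0449
hold 11.22 st [-0.041   0.0035  0.0633] F [-2.55 -1.42  9.77] gap 0.0451
hold 11.64 st [-0.041   0.0035  0.0633] F [-1.53 -1.34  9.93] gap 0.045
hold 12.06 st [-0.041   0.0035  0.0633] F [-1.77 -1.78  9.65] gap 0.0452
hold 12.47 st [-0.041   0.0035  0.0632] F [-1.79 -1.84  9.01] gap 0.0451
hold 12.89 st [-0.0409  0.0035  0.0633] F [-2.11 -1.84 10.39] gap 0.045
up 13.76 st [-0.0412  0.0031  0.1197] F [ 0.15  0.05 -0.25] gap 0.0449
```

Run:
```python
from h import *
c=camera_params("wrist");M=c["tool_from_camera"]
for nm in ("w2","w4","w5"):
    f=np.load(f"pics/{nm}.npz");d=f["d"];v,u=np.mgrid[:400,:640]
    P=np.stack([(u-c["K"][0,2])*d/c["K"][0,0],(v-c["K"][1,2])*d/c["K"][1,1],d],-1)@M[:3,:3].T+M[:3,3]
    P=P@f["R"].T+f["pos"]; ok=d>0
    g=cv2.imread(f"pics/{nm}.png").max(2)
    S=np.stack([P[...,0]-C[0],P[...,1]-C[1]],-1)@np.array([[np.cos(YAW),-np.sin(YAW)],[np.sin(YAW),np.cos(YAW)]])
    for yy in (.0334,-.0266):
        k=ok&(np.hypot(S[...,0]+.041,S[...,1]-yy)<.012)&(g<60)&(P[...,2]<.055)
        z=P[...,2][k]; print(nm,yy,k.sum(),np.percentile(z,[10,25,50,75]).round(4) if len(z) else "")
    k=ok&(abs(S[...,0]+.065)<.006)&(abs(S[...,1])<.04); print("deck",np.median(P[...,2][k]).round(4))
    k=ok&(P[...,2]>.06)&(P[...,2]<.085)&(abs(S[...,1]-.003)<.012)&(abs(S[...,0])<.05); print("guard top front edge x",S[...,0][k].min().round(4) if k.any() else None)
```

```text
w2 0.0334 1372 [0.0464 0.0469 0.0473 0.0477]
w2 -0.0266 1221 [0.0463 0.0468 0.0473 0.0477]
deck 0.0353
guard top front edge x -0.0003
w4 0.0334 738 [0.0389 0.0393 0.0399 0.0456]
w4 -0.0266 642 [0.0391 0.0395 0.04   0.0454]
deck 0.0358
guard top front edge x -0.0004
w5 0.0334 869 [0.0463 0.0468 0.0473 0.0477]
w5 -0.0266 854 [0.0462 0.0468 0.0473 0.0478]
deck 0.1691
guard top front edge x -0.0003
```

View pics/w5.png

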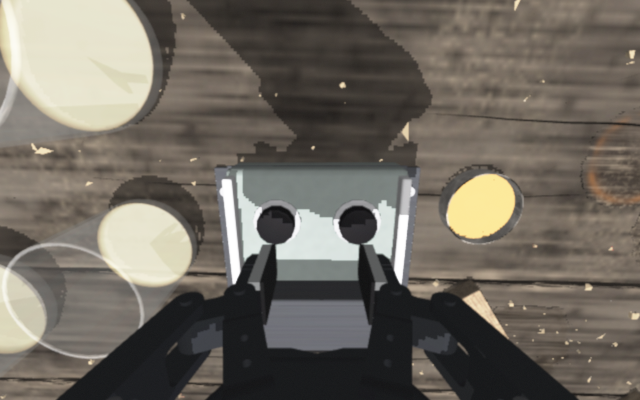

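Depth shows both caps about 7.5 mm down while held. They are back up now, the guard face is at the stop (x≈0), and the glass and tin look unmoved. I'm handing the job in.

Run:
```python
from h import *
move_l(st(-.041,.0034,.22),feed=.15); rep("clear"); p,_=camera("top"); q=cv2.imread("pics/top0.png")[:,:,::-1]
d=cv2.absdiff(p,q).max(2)
for n,(u,v) in dict(glass=(346,200),tin=(222,219),offcut=(215,171)).items(): print(n,d[v-14:v+15,u-14:u+15].mean())
finish_job()
```

```text
clear 14.62 st [-0.0415  0.0029  0.2192] F [-0.42  0.29  0.17] gap 0.0451
glass 94.72294887039239
tin 4.373365041617123
offcut 63.017835909631394
the job is handed in; nothing more can be done
```

I pushed the guard back to its stop, pressed both buttons down together for over two seconds, released them, and handed the job in at about 14.6 s.

- **Guard:** it stopped against the fingertips with more than 8 N. Depth then put its face at station x ≈ 0, which is the back stop, and it was still there after the press.
- **Buttons:** depth showed both caps about 7.5 mm down (fully down counts from 6 mm). The hold lasted about 3.2 s at roughly 10 N. Pushing 12 N harder gave no further travel, so they were bottomed. Afterwards both caps read at their original height, and the robot was clear of the station.
- **Bystanders:** the wax tin matches the first top view. The tea glass and offcut failed that same image comparison (large differences). I think the arm was blocking the top camera there, but I did not confirm it. In the wrist views before and after the press, the glass and the visible corner of the offcut are in the same place. I saw no sign of contact with either.
- **Position disagreement:** the top and wrist cameras differed by 3–5 mm on the station's sideways position. I used the close wrist view of the buttons for the press.

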